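# Refit the drive-bay cover of an X-ray sample changer

## Task

Refit the loose vented cover over the open drive bay beside the turret: tip it tongue-down, work the tongue in under the overhanging lip of the deck, then level the cover until it lies fully home in its recess. Then slide the catch beside the bay all the way across so that it locks the cover down. Do not push aside or knock over the two sample cups and the spanner lying on the deck.

Things in the scene. Friction and masses are not known exactly. Their poses are not given: they have to be found in the camera images.
- bay (a point): Middle of the open drive bay, a 131 x 102 mm opening in the changer's flat aluminium deck, level with the deck's top (120 mm above the bench; the changer is fixed). x points from the bay's tail wall to its lip, z up, y to the left of x. The cover belongs with its own axes along these. Once home its centre is within 2.5 mm (x) and 3 mm (y) of this point, its top 1 mm below the deck.
- bay_lip (a point): Middle of the lip's edge at deck level, 65.5 mm from the bay's middle along +x; same axes. The lip is the free edge of a dark steel strip with two screws, let in flush with the deck; 6 mm thick, it overhangs a pocket that goes on 21 mm past this edge. Free height in the pocket, from ledge to lip: 9 mm.
- bay_tail (a point): Middle of the top edge of the bay's tail wall, 65.5 mm from the bay's middle along -x; same axes. Support ledges 14 mm wide, 15 mm below the deck, run along both side walls from here to the end of the pocket. The opening is 131 mm long, the cover with tongue 144 mm: it enters only tongue first with the tail raised, tipped about 6 to 13 degrees.
- cover_mid (a point): Centre of the loose cover's body, half-way up its 14 mm thickness. A grey plate 126 mm long (x) x 96 mm wide (y), 0.27 to 0.53 kg, vent slots in its front half. A tongue 18 mm long, 88 mm wide, 5 mm thick, level with the underside, sticks out at its +x end. z points up from its top face. It starts flat on the deck, beside the bay on the bay's -y side.
- cover_handle (a point): Centre of the grip bar of the cover's dark bow handle; same axes as the cover. Bar 10 mm thick (x), 74 mm long (y), 16 mm high, on two posts at its ends (58 mm free between them). It lies 13 mm from the cover's centre towards its tail (-x), 24 mm above the cover's top face, with 16 mm of air under the bar.
- cover_tip (a point): Middle of the front edge of the cover's tongue, half-way up its 5 mm thickness, same axes as the cover; 81 mm from the cover's centre.
- catch (a joint): Travel of the slide catch in m: 0 = drawn right back (open), 0.024 = fully across, its bolt reaching 14 mm in over the cover's edge. It slides along the bay's +y direction with about 3 N of friction and stays where it is left. Its bolt runs 1 mm above the deck, so it passes over the cover only when the cover is down.
- catch_tab (a point): Centre of the catch's upright steel thumb piece, 26 mm (x) x 8 mm (y) x 18 mm high, its top 23 mm above the deck; same axes as the bay. It stands on the outer end of a flat bolt 30 mm wide and 46 mm long between two 7 mm high guide strips, on the bay's -y side near its tail wall.
- turret (a point): Top middle of the teal hand ring of the sample turret, 85 mm above the deck; same axes as the bay. The turret is a black disc 310 mm across with steel cup seats (highest cups 65 mm above the deck). Fixed; only to be kept clear of.
- cup_a: White plastic sample cup, 49 mm in diameter, 36 mm high, standing on the deck on the robot's side of the bay; origin at the middle of its underside. Leave alone.
- cup_b: The same sort of sample cup on the deck beyond the lip; origin at the middle of its underside. Leave alone.
- spanner: Steel spanner 170 mm long lying on the deck, beyond the parked cover as seen from the robot, lengthwise across (x axis along it); origin at its underside. Leave alone.

How it is judged:
By the outcome, as a careful person would: the job done as asked, in the order asked, and still so for the second after the job is handed in, with the robot touching nothing.
It also fails if it takes over 53 s, if anything falls off the work surface, if the arm or the gripper's body presses on something with over 40 N, if the wrist force passes 120 N, or if a joint passes its speed limit or range.

## Robot

A 7-joint arm with a two-finger parallel gripper is mounted at the origin on the work surface. World frame = base frame: x ahead of the robot, y to its left, z up, the work surface at z = 0. Lengths are in mm, angles in rad, forces in N, time in s.
With the tool pointing down it reaches from about 400 to 875 mm from the base axis. Payload 4.4 kg.
Tool frame: the origin (TCP) lies midway between the tips of the shut fingers; the grasp point (between the pads) lies 19 mm behind it (ctrl.pinch_z is the distance from the TCP to the grasp point, in mm); z points along the fingers, y is the line along which they close (so a half turn about z gives the same grasp; the last joint's range is limited). The gripper opens to 85 mm and grips with 20 to 120 N. Pads are 22 mm wide; open, the fingers measure 114 mm over their backs; the gripper's body (76 mm by 85 mm) begins 54 mm behind the grasp point. The pads swing forward as they close: fully open they stand 13 mm farther back than shut.
Start: joints at [-1.414, 0.628, 0.038, 1.517, -0.027, 0.996, -0.02], TCP at [143.599, 633.954, 231.313] pointing down, gripper open.
Joint ranges: [-3.06, 3.06], [-0.37, 2.12], [-1.25, 1.32], [0.18, 2.47], [-1.1, 4.24], [0.23, 1.98], [-2.94, 2.94]. Speed limits (rad/s): [2.57, 2.57, 3.14, 3.14, 3.14, 3.14, 3.14].

## Interface

Orientations are given as [roll, pitch, yaw] about the fixed x, y, z axes, in that order (R = Rz(yaw) Ry(pitch) Rx(roll)).
In Python, from cell import read_state, cams, order, ctrl gives the robot as it stands.
- The arm moves only by the tool move_arm, never from a script. Its argument "targets" is text: rows parted by semicolons, each of 7 numbers parted by spaces: the gripper's target within -1 to 1 (fully open at 1, half-way at 0, shut at -1), then the shift along the tool's x, y, z in cm, then the turn, a rotation vector about the tool's x, y, z in degrees. A call has 1 to 5 rows; each row shifts and turns the commanded pose from where the row before left it, along the tool's axes as they then stand; what a row does not reach is not made up. A row lasts 1/12 s, in which the tool goes at most 41.7 mm and 7.16 degrees, less where a joint would pass 70% of its speed; a pose out of reach is approached as far as the arm can. A call with a gripper value outside its range is refused whole. The fingers move at their own pace and stop on an object; the grip force is fixed at half the most. Time passes only in rows, so rows that do not move let the fingers close. It gives the time, the measured TCP pose, the force, the opening and the grip force at its end, in the units of the state.
- read_state(): the state, without advancing time (a new reading comes with each control period).
- cams.get_image(name): name is "side" or "top" or "wrist"; returns a dict with "color" (384x512x3 uint8, red, green, blue), "fovy" (degrees; the focal length in pixels is half the picture's height over the tangent of half this angle, whatever the lens; pixels are square), "cx", "cy" (the principal point, pixels), "k1" (the pictures are not rectified: a ray, as slopes to the right and down, at radius r is drawn at 1 + k1 r^2 times it, then the intrinsics apply), "rvec" (rotation vector, rad) and "tvec" (3), from world to camera coordinates, as OpenCV has them. Camera axes: x right, y down, z forward; pixel columns grow to the right and rows downward; lengths in mm; the calibration is good to about 2 mm. A picture is of the moment at which its call begins. There is no depth.
- order.finish_job(): hands the job in; it is judged then, once.
The state is a dict: "clock": time; "qpos": joint angles; "qd": joint speeds; "tau": joint torques, N m; "eef_pos": TCP position; "tool_rot": TCP orientation; "force": force on the tool from outside, world axes, zero at the start; "torque": the same for the moment, N m; "width": finger opening in mm; "gripper_force": force on a finger pad.
Only numpy, scipy, OpenCV 4.12 (cv2) and the standard library are available. Lean on these libraries where they do the work, as an engineer would, in place of code of your own. Each camera call takes 0.05 s, during which the arm holds its last target. There are 200 camera calls.

## Working session

There is one attempt and no reset: what is moved stays moved. The work goes in short steps, Python scripts to look and compute and a tool call to move; the robot and the scene stay as the last step left them, time stands still between calls to the robot, and variables do not carry over. Pictures are saved under pics/ and viewed, at most 10 in all, crops included, and the job is handed in when it is done.

Besides the shell and the picture viewer there is one more tool, called after "Request:" as name(argument=value, ...) on one line, values as JSON. move_arm: Moves the arm, as the interface text tells. Its arguments: {"type":"object","properties":{"targets":{"type":"string"}},"required":["targets"]}

```bash
mkdir -p pics; cat > h.py <<'E'
import numpy as np, cv2
from cell import read_state, cams, order, ctrl
def grab(n,name):
    d=cams.get_image(n); cv2.imwrite(f'pics/{name}.png',cv2.resize(d['color'][:,:,::-1],None,fx=1.5,fy=1.5,interpolation=cv2.INTER_CUBIC)); 
    import pickle; pickle.dump(d,open(f'pics/{name}.pkl','wb')); return d
E
python3 - <<'E'
from h import *
for n in ['side','top','wrist']:
    d=grab(n,n+'0'); print(n,{k:v for k,v in d.items() if k!='color'})
print(read_state(), ctrl.pinch_z)
E
```

```text
side {'fovy': 51.116305161905984, 'cx': 256.2746633782752, 'cy': 192.82242673090616, 'k1': -0.10468885924329574, 'rvec': array([ 2.26139271, -0.40967008,  0.19141508]), 'tvec': array([-527.66569056,  318.19704162,  887.32964228])}
top {'fovy': 53.20522704379035, 'cx': 257.7434728718163, 'cy': 189.44629814376387, 'k1': -0.045798109396247094, 'rvec': array([ 2.23247075, -1.97723497,  0.21212975]), 'tvec': array([ 20.39575256, 652.49563095, 998.16118637])}
wrist {'fovy': 71.90565089966124, 'cx': 257.90581459005574, 'cy': 189.9178990487445, 'k1': -0.06322165525416715, 'rvec': array([-2.26066179, -1.80475451, -0.27153394]), 'tvec': array([-648.74284435,  -39.17359938,  379.88217789])}
{'clock': 0.15, 'qpos': array([-1.4137655 ,  0.62911296,  0.03842701,  1.51815325, -0.0269892 ,
        0.99627259, -0.0200078 ]), 'qd': array([-0.00059483, -0.00296188, -0.00054395, -0.00357031, -0.00073273,
        0.00119293,  0.00058878]), 'tau': array([ 1.39577143e-03, -5.63792610e+01,  1.22786120e+00, -1.93646085e+01,
        1.11781663e-02,  7.44994119e-03, -5.79457932e-06]), 'eef_pos': array([143.49903859, 633.4780164 , 230.60857322]), 'tool_rot': array([-3.14016359e+00,  2.15146989e-06,  2.91877686e+00]), 'force': array([ 0.14515004,  0.01515117, -0.56619594]), 'torque': array([-0.048563  , -0.03717261,  0.02342262]), 'gripper_force': 0.0, 'width': 85.59914006379222} 18.700000000000003
```

View pics/side0.png

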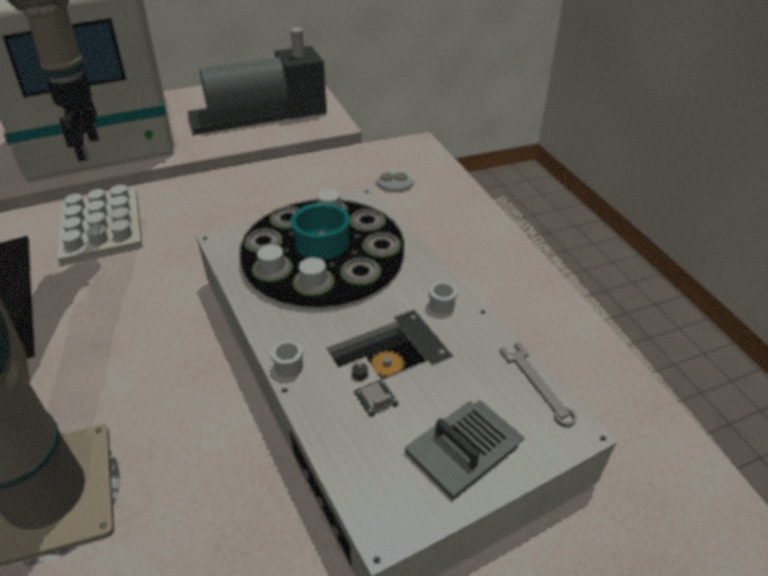

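View pics/top0.png

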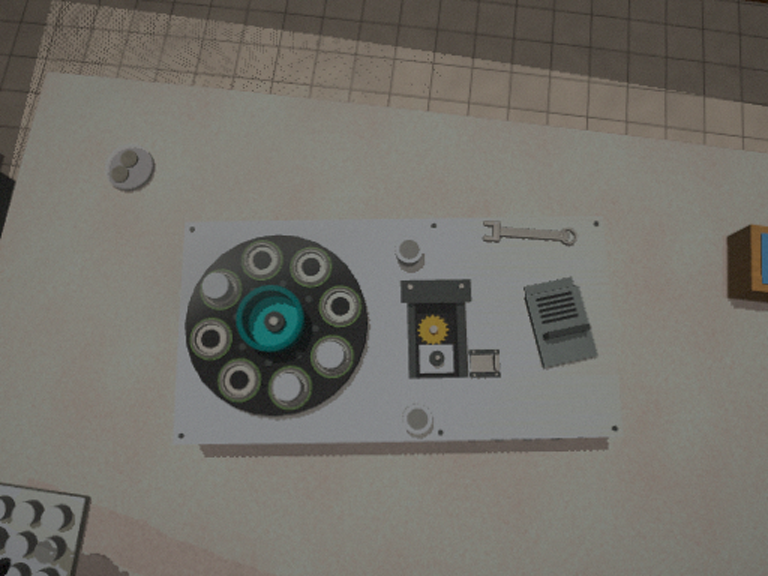

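```bash
cat >> h.py <<'E'
import pickle
from scipy.spatial.transform import Rotation as Ro
from scipy.optimize import least_squares
def cam(d):
    f=d['color'].shape[0]/2/np.tan(np.radians(d['fovy'])/2)
    return f,cv2.Rodrigues(np.array(d['rvec'],float))[0],np.array(d['tvec'],float)
def proj(d,P):
    f,R,t=cam(d); p=np.atleast_2d(P)@R.T+t; s=p[:,:2]/p[:,2:]; s=s*(1+d['k1']*(s**2).sum(1,keepdims=True))
    return s*f+[d['cx'],d['cy']]
def ray(d,uv):
    f,R,t=cam(d); q=(np.array(uv,float)-[d['cx'],d['cy']])/f; s=q.copy()
    for _ in range(20): s=q/(1+d['k1']*(s@s))
    return -R.T@t, R.T@np.r_[s,1]
def onz(d,uv,z): o,v=ray(d,uv); return o+v*(z-o[2])/v[2]
def tri(obs):
    A=0;b=0
    for d,uv in obs:
        o,v=ray(d,uv); v/=np.linalg.norm(v); M=np.eye(3)-np.outer(v,v); A=A+M; b=b+M@o
    return np.linalg.solve(A,b)
def load(n): return pickle.load(open(f'pics/{n}.pkl','rb'))
def D(u,v,s=1.5,x0=0,y0=0): return np.array([(u+.5)/s-.5+x0,(v+.5)/s-.5+y0])
def delta(pos,rot=None):
    """from the measured pose to pos/R: shift in tool axes (cm), turn rotvec deg"""
    s=read_state(); R0=Ro.from_euler('xyz',s['tool_rot']); 
    sh=R0.inv().apply(np.array(pos)-s['eef_pos'])/10
    tr=np.degrees((R0.inv()*rot).as_rotvec()) if rot is not None else np.zeros(3)
    return np.round(sh,2),np.round(tr,2)
E
python3 - <<'E'
from h import *
T=load('top0');S=load('side0')
for n,p in dict(lipL=(402,302),lipR=(470,302),tailL=(408,378),tailR=(467,378),tab=(485,362),cupA=(418,430),cupB=(409,262),c1=(524,289),c2=(572,279),c3=(597,357),c4=(545,368),span=(490,232),span2=(570,237)).items(): print(n,onz(T,D(*p),120).round(0))
print('turret',onz(T,D(272,315),205).round(0))
for n,p,q in [('coverCR',(597,357),(455,493)),('coverC2',(545,368),(407,452)),('handle',(567,333),(457,443))]: print(n,tri([(T,D(*p)),(S,D(*q))]).round(0))
W=load('wrist0'); s=read_state(); R=Ro.from_euler('xyz',s['tool_rot']).as_matrix(); f,Rc,t=cam(W)
print('cam in tool',R.T@(-Rc.T@t-s['eef_pos']), (R.T@Rc.T).round(3)); print(R.round(3))
E
```

```text
lipL [606.  68. 120.]
lipR [621. -50. 120.]
tailL [477.  43. 120.]
tailR [489. -57. 120.]
tab [520. -86. 120.]
cupA [393.  16. 120.]
cupB [680.  64. 120.]
c1 [ 656. -143.  120.]
c2 [ 684. -227.  120.]
c3 [ 551. -278.  120.]
c4 [ 522. -189.  120.]
span [753. -75. 120.]
span2 [ 761. -220.  120.]
turret [545. 272. 205.]
coverCR [ 552. -274.  135.]
coverC2 [ 523. -189.  124.]
handle [ 583. -215.  150.]
cam in tool [  74.67338949   -0.20663142 -142.55193409] [[-0.001 -0.955 -0.297]
 [ 1.    -0.001 -0.001]
 [ 0.    -0.297  0.955]]
[[-0.975  0.221 -0.   ]
 [ 0.221  0.975 -0.001]
 [-0.    -0.001 -1.   ]]
```

```bash
cat >> h.py <<'E'
def yawR(deg,tilt=0):
    "tool down, x axis at heading deg; tilt: then turned about tool x by tilt deg"
    return Ro.from_euler('z',deg,degrees=True)*Ro.from_euler('x',180,degrees=True)*Ro.from_euler('x',tilt,degrees=True)
def rows(wps,g,step=40,ang=6.5,start=None):
    "print tool-axis rows through wps [(pos,Rot),...] from the commanded/measured pose"
    s=read_state(); p,R=(s['eef_pos'],Ro.from_euler('xyz',s['tool_rot'])) if start is None else start
    out=[]
    for q,Q in wps:
        q=np.array(q,float); rv=(Q*R.inv()).as_rotvec()
        n=max(1,int(np.ceil(max(np.linalg.norm(q-p)/step,np.degrees(np.linalg.norm(rv))/ang))))
        for i in range(n):
            Ra=Ro.from_rotvec(rv*i/n)*R; Rb=Ro.from_rotvec(rv*(i+1)/n)*R
            out.append([g,*np.round(Ra.inv().apply((q-p)/n)/10,2),*np.round(np.degrees((Ra.inv()*Rb).as_rotvec()),2)])
        p,R=q,Q
    for i in range(0,len(out),5): print('; '.join(' '.join(f'{v:g}' for v in r) for r in out[i:i+5]))
E
python3 - <<'E'
from h import *
rows([([480,250,320],yawR(130)),([560,-90,310],yawR(97))],1)
E
```

```text
1 -3.18 -2.31 -0.68 -0.01 0 2.86; 1 -3.29 -2.14 -0.68 -0.01 0 2.86; 1 -3.39 -1.98 -0.69 -0.01 0 2.86; 1 -3.49 -1.81 -0.69 -0.01 0 2.86; 1 -3.57 -1.63 -0.69 -0.01 0 2.86
1 -3.65 -1.45 -0.69 -0.01 0 2.86; 1 -3.72 -1.26 -0.69 -0.01 0 2.86; 1 -3.77 -1.08 -0.69 -0.01 0 2.86; 1 -3.82 -0.89 -0.69 -0.01 0 2.86; 1 -3.86 -0.69 -0.69 -0.01 0 2.86
1 -3.89 -0.5 -0.69 -0.01 0 2.86; 1 -3.91 -0.31 -0.69 -0.01 0 2.86; 1 -3.92 -0.11 -0.69 -0.01 0 2.86; 1 -3.47 -1.75 0.11 0 -0 3.67; 1 -3.57 -1.52 0.11 0 -0 3.67
1 -3.66 -1.29 0.11 -0 -0 3.67; 1 -3.74 -1.05 0.11 0 -0 3.67; 1 -3.79 -0.81 0.11 0 -0 3.67; 1 -3.84 -0.57 0.11 -0 -0 3.67; 1 -3.87 -0.32 0.11 0 -0 3.67
1 -3.88 -0.07 0.11 0 -0 3.67; 1 -3.88 0.17 0.11 0 -0 3.67
```

Request:
move_arm(targets="1 -3.2 -2.3 -0.7 0 0 2.86; 1 -3.3 -2.1 -0.7 0 0 2.86; 1 -3.4 -2 -0.7 0 0 2.86; 1 -3.5 -1.8 -0.7 0 0 2.86; 1 -3.6 -1.6 -0.7 0 0 2.86")

```text
clock: 0.57
eef_pos: [274.9, 485.0, 266.4]
tool_rot: [-3.141, -0.0, 2.667]
force: [0.9, 0.6, 0.9]
width: 85.2
gripper_force: 0.0
```

Request:
move_arm(targets="1 -3.65 -1.45 -0.7 0 0 2.86; 1 -3.7 -1.3 -0.7 0 0 2.86; 1 -3.8 -1.1 -0.7 0 0 2.86; 1 -3.8 -0.9 -0.7 0 0 2.86; 1 -3.9 -0.7 -0.7 0 0 2.86")

```text
clock: 0.98
eef_pos: [404.0, 336.8, 301.6]
tool_rot: [-3.141, -0.0, 2.417]
force: [1.3, 0.4, -0.7]
width: 85.6
gripper_force: 0.0
```

Request:
move_arm(targets="1 -3.9 -0.5 -0.7 0 0 2.86; 1 -3.9 -0.3 -0.7 0 0 2.86; 1 -3.9 -0.1 -0.7 0 0 2.86; 1 -3.5 -1.75 0.1 0 0 3.67; 1 -3.6 -1.5 0.1 0 0 3.67")

```text
clock: 1.4
eef_pos: [500.5, 172.7, 320.4]
tool_rot: [3.141, 0.0, 2.139]
force: [0.5, -0.2, -0.8]
width: 85.6
gripper_force: 0.0
```

Request:
move_arm(targets="1 -3.7 -1.3 0.1 0 0 3.67; 1 -3.7 -1.05 0.1 0 0 3.67; 1 -3.8 -0.8 0.1 0 0 3.67; 1 -3.8 -0.6 0.1 0 0 3.67; 1 -3.9 -0.3 0.1 0 0 3.67")

```text
clock: 1.82
eef_pos: [543.8, -16.1, 315.2]
tool_rot: [-3.141, -0.0, 1.819]
force: [0.6, -0.5, 0.7]
width: 85.8
gripper_force: 0.0
```

Request:
move_arm(targets="1 -3.9 -0.1 0.1 0 0 3.67; 1 -3.9 0.2 0.1 0 0 3.67; 1 0 0 0 0 0 0; 1 0 0 0 0 0 0")

```text
clock: 2.15
eef_pos: [561.5, -93.6, 312.9]
tool_rot: [-3.141, 0.001, 1.688]
force: [-0.2, 2.0, -0.0]
width: 85.3
gripper_force: 0.0
```

```bash
python3 - <<'E'
from h import *
grab('wrist','w1'); s=read_state(); print(s['clock'],s['eef_pos'],np.degrees(s['tool_rot']),s['force'])
E
```

```text
2.2 [561.58547181 -90.91642153 312.82832235] [-1.79944659e+02 -3.50842408e-02  9.69404621e+01] [ 0.00628803  1.26304002 -0.37978092]
```

View pics/w1.png

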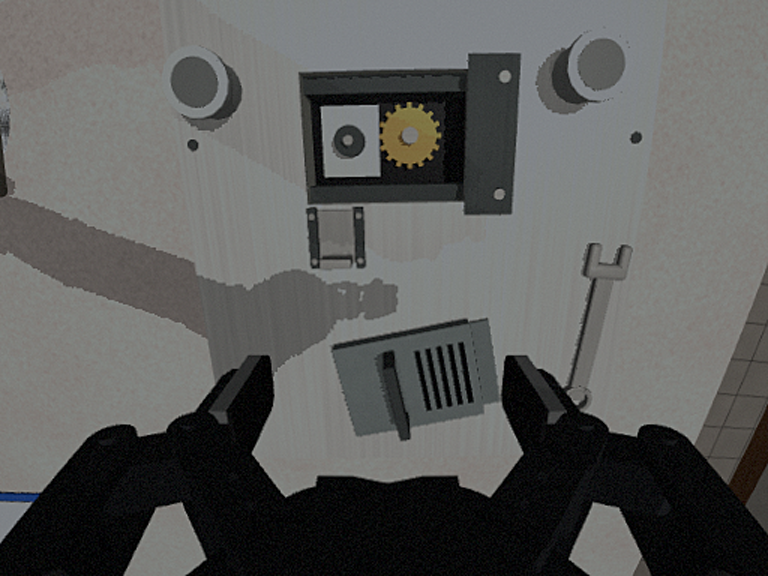

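```bash
cat >> h.py <<'E'
def fit(obs,x0,free=(1,1,1,1)):
    "obs: [(img,uv,localpt)], pose x,y,z,yaw(deg)"
    fr=np.array(free,bool); x0=np.array(x0,float)
    def res(v):
        x=x0.copy(); x[fr]=v; R=Ro.from_euler('z',x[3],degrees=True)
        return np.concatenate([proj(d,R.apply(l)+x[:3])[0]-uv for d,uv,l in obs])
    s=least_squares(res,x0[fr],loss='soft_l1'); x=x0.copy(); x[fr]=s.x; return x,res(s.x).reshape(-1,2).round(1).tolist()
E
python3 - <<'E'
from h import *
W=load('w1');T=load('top0')
b=[(W,D(301,71),(-65.5,51,0)),(W,D(307,203),(-65.5,-51,0)),(W,D(468,69),(65.5,51,0)),(W,D(465,203),(65.5,-51,0))]
bt=[(T,D(408,378),(-65.5,51,0)),(T,D(467,378),(-65.5,-51,0)),(T,D(409,302),(65.5,51,0)),(T,D(466,302),(65.5,-51,0))]
print(fit(b,(548,0,120,7),(1,1,0,1)));print(fit(b+bt,(548,0,120,7)))
c=[(W,D(333,349),(-63,48,7)),(W,D(357,436),(-63,-48,7)),(W,D(468,325),(63,48,7)),(W,D(484,413),(63,-48,7)),(W,D(489,319),(81,44,-2)),(W,D(498,400),(81,-44,-2))]
ct=[(T,D(524,289),(81,44,-2)),(T,D(572,279),(81,-44,-2)),(T,D(597,357),(-63,-48,7)),(T,D(545,368),(-63,48,7))]
print(fit(c,(600,-200,127,18),(1,1,0,1)));print(fit(c+ct,(600,-200,127,18)))
for n,p,z in [('tabtop',(337,264),143),('tabbase',(337,270),120),('cupA',(199,80),156),('cupB',(598,62),156),('span',(590,262),125),('span2',(577,398),125),('guide1',(312,209),127),('guide2',(366,208),127),('g3',(313,268),127),('g4',(366,268),127)]: print(n,onz(W,D(*p),z).round(1))
E
```

```text
(array([549.90157081,  -0.62883569, 120.        ,   7.08753453]), [[-0.7, -0.2], [0.3, 0.3], [1.1, 0.2], [-0.5, -0.4]])
(array([549.50064474,  -0.56215762, 118.36270189,   6.94427401]), [[-0.6, -0.1], [0.1, -0.0], [0.6, 0.6], [-1.2, -0.5], [0.2, -0.5], [0.6, -0.6], [-0.8, -0.2], [-0.1, -0.2]])
(array([ 597.07832788, -209.39335308,  127.        ,   18.56340702]), [[-1.4, 0.2], [-0.9, 0.3], [1.5, -1.7], [0.1, 0.3], [-0.3, -0.1], [1.3, 0.7]])
(array([ 597.53320878, -212.06843066,  121.73094856,   18.60153087]), [[-0.7, 0.3], [-0.5, -0.5], [0.7, -1.3], [-0.7, -0.3], [-1.3, 0.2], [0.3, 0.2], [0.6, -1.7], [0.3, -1.5], [1.0, -1.1], [-0.1, -0.7]])
tabtop [ 522.3 -102.3  143. ]
tabbase [ 520.5 -113.9  120. ]
cupA [415.9  22.8 156. ]
cupB [691.3  67.4 156. ]
span [738.5 -79.5 125. ]
span2 [ 763.4 -214.3  125. ]
guide1 [496.5 -62.5 127. ]
guide2 [540.5 -56.7 127. ]
g3 [ 500.5 -112.5  127. ]
g4 [ 545.7 -107.2  127. ]
```

```bash
python3 - <<'E'
from h import *
rows([([585,-214,215],yawR(108.6))],1)
E
```

```text
1 -3.13 0.21 2.44 -0.01 -0.01 -2.91; 1 -3.13 0.05 2.44 -0.01 -0.01 -2.91; 1 -3.13 -0.11 2.44 -0.01 -0.01 -2.91; 1 -3.12 -0.27 2.45 -0.01 -0.01 -2.91
```

Request:
move_arm(targets="1 -3.13 0.2 2.44 0 0 -2.9; 1 -3.13 0.05 2.44 0 0 -2.9; 1 -3.13 -0.1 2.44 0 0 -2.9; 1 -3.13 -0.27 2.45 0 0 -2.9; 1 0 0 0 0 0 0")

```text
clock: 2.62
eef_pos: [582.5, -218.4, 210.8]
tool_rot: [-3.134, -0.0, 1.893]
force: [0.6, -0.9, 0.3]
width: 85.6
gripper_force: 0.0
```

```bash
python3 - <<'E'
from h import *
grab('wrist','w2'); s=read_state(); print(s['clock'],s['eef_pos'],np.degrees(s['tool_rot']),s['force'])
E
```

```text
2.6667 [ 583.43191817 -215.18546008  212.63599514] [-1.79707501e+02 -1.27781284e-01  1.08464901e+02] [-0.44512813  1.22899443 -0.30332101]
```

View pics/w2.png

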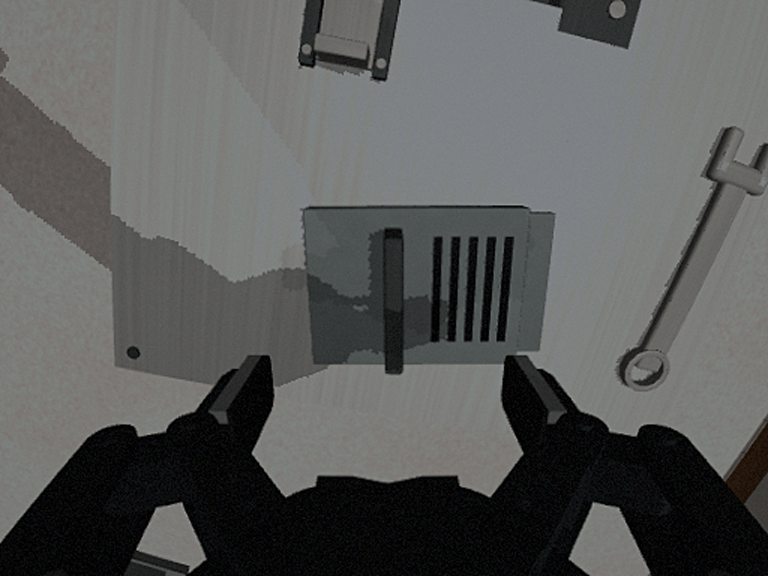

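```bash
python3 - <<'E'
from h import *
W=load('w2');V=load('w1')
c=[(W,D(303,209),(-63,48,7)),(W,D(314,364),(-63,-48,7)),(W,D(528,209),(63,48,7)),(W,D(554,212),(81,44,-2)),(W,D(540,351),(81,-44,-2)),(W,D(394.5,230),(-13,37,39)),(W,D(394,373),(-13,-37,39))]
v=[(V,D(333,349),(-63,48,7)),(V,D(357,436),(-63,-48,7)),(V,D(468,325),(63,48,7)),(V,D(484,413),(63,-48,7)),(V,D(489,319),(81,44,-2)),(V,D(498,400),(81,-44,-2))]
print(fit(c,(597,-210,127,18),(1,1,0,1)));x,r=fit(c+v,(597,-210,127,18));print(x,r)
x[2]=127;print('handle',Ro.from_euler('z',x[3],degrees=True).apply([-13,0,31])+x[:3])
rows([([x[0]-13*np.cos(np.radians(x[3])),x[1]-13*np.sin(np.radians(x[3])),140],yawR(90+x[3]))],1)
print(tri([(W,D(341,57)),(V,D(337,264))]))
E
```

```text
(array([ 597.18004358, -209.52766043,  127.        ,   18.79179295]), [[-0.6, -1.0], [-0.7, 0.1], [2.2, -1.6], [1.5, 0.0], [0.0, -0.2], [-0.6, 4.8], [-0.1, 1.2]])
[ 597.56487455 -210.46012611  124.23417318   18.77075155] [[0.2, -0.1], [-0.1, -0.4], [1.1, -0.7], [0.2, 0.8], [-1.1, -0.5], [-0.5, 5.5], [-0.0, 0.6], [-0.9, 0.2], [-0.4, -0.2], [1.1, -1.8], [-0.0, -0.3], [-0.7, -0.3], [1.0, 0.1]]
handle [ 585.25629713 -214.64329739  158.        ]
1 -0.01 0.11 3.63 -0.15 -0.06 -0.15; 1 -0.01 0.1 3.63 -0.15 -0.06 -0.15
[ 520.85855028 -105.24381552  132.37625096]
```

Request:
move_arm(targets="1 0 0.1 2.5 -0.15 0 -0.15; 1 0 0.1 2.5 -0.15 0 -0.15; 1 0 0 2.3 0 0 0; 1 0 0 0 0 0 0; 1 0 0 0 0 0 0")

```text
clock: 3.08
eef_pos: [587.6, -210.2, 142.4]
tool_rot: [3.137, -0.002, 1.904]
force: [0.3, 0.6, 0.3]
width: 85.7
gripper_force: 0.0
```

Request:
move_arm(targets="-1 0 0 0 0 0 0; -1 0 0 0 0 0 0; -1 0 0 0 0 0 0; -1 0 0 0 0 0 0; -1 0 0 0 0 0 0")

```text
clock: 3.5
eef_pos: [587.9, -213.1, 143.4]
tool_rot: [3.135, 0.001, 1.901]
force: [-0.4, -0.6, -0.6]
width: 25.6
gripper_force: 0.0
```

Request:
move_arm(targets="-1 0 0 0 0 0 0; -1 0 0 0 0 0 0; -1 0 0 0 0 0 0; -1 0 0 0 0 0 0")

```text
clock: 3.83
eef_pos: [587.2, -213.4, 143.1]
tool_rot: [3.137, 0.0, 1.901]
force: [-2.2, -0.4, 5.6]
width: 8.6
gripper_force: 61.0
```

```bash
cat >> h.py <<'E'
BAY=np.array([549.7,-0.6,120]); BYAW=7.0
OFF=np.array([-13,0,16.2])
def tcp(mx,my,mz,th,yoff=0.1):
    Rb=Ro.from_euler('z',BYAW,degrees=True); Rc=Rb*Ro.from_euler('y',th,degrees=True)
    return (BAY+Rb.apply([mx,my,mz])+Rc.apply(OFF), yawR(90+yoff+BYAW,th))
def mid():
    "cover mid in bay frame + tilt/yaw err, from measured tool pose"
    s=read_state(); T=Ro.from_euler('xyz',s['tool_rot']); Rb=Ro.from_euler('z',BYAW,degrees=True)
    Rc=Rb.inv()*T*yawR(90.1,0).inv()
    return Rb.inv().apply(s['eef_pos']-BAY)-Rc.apply(OFF), np.degrees(Rc.as_rotvec()), s['force'].round(1), round(s['clock'],2)
E
python3 - <<'E'
from h import *
s=read_state(); p=s['eef_pos']+[0,0,60]
rows([(p,Ro.from_euler('xyz',s['tool_rot'])),tcp(-17,0,60,8),tcp(-17,0,35,8)],-1,step=30,ang=3)
E
```

```text
-1 -0 0.01 -3 0 0 0; -1 -0 0.01 -3 0 0 0; -1 2.74 0.08 0.07 1.03 0.1 1.47; -1 2.74 0.01 0.07 1.03 0.1 1.47; -1 2.74 -0.06 0.08 1.03 0.1 1.47
-1 2.74 -0.13 0.08 1.03 0.1 1.47; -1 2.73 -0.2 0.09 1.03 0.1 1.47; -1 2.73 -0.26 0.1 1.03 0.1 1.47; -1 2.72 -0.33 0.11 1.03 0.1 1.47; -1 2.71 -0.4 0.12 1.03 0.1 1.47
-1 -0 0.35 2.48 0 0 0
```

Request:
move_arm(targets="-1 0 0 -1.5 0 0 0; -1 0 0 -1.5 0 0 0; -1 0 0 -1.5 0 0 0; -1 0 0 -1.5 0 0 0; -1 0 0 0 0 0 0")

```text
clock: 4.25
eef_pos: [588.5, -213.6, 204.5]
tool_rot: [3.133, 0.002, 1.901]
force: [1.1, -0.2, -4.7]
width: 8.7
gripper_force: 59.7
```

Request:
move_arm(targets="-1 2.74 0.1 0.07 1 0.1 1.5; -1 2.74 0 0.07 1 0.1 1.5; -1 2.74 -0.05 0.08 1 0.1 1.5; -1 2.74 -0.13 0.08 1 0.1 1.5; -1 2.73 -0.2 0.1 1 0.1 1.5")

```text
clock: 4.67
eef_pos: [545.6, -80.5, 197.6]
tool_rot: [-3.056, -0.004, 1.769]
force: [-0.0, -0.1, -5.0]
width: 9.0
gripper_force: 59.6
```

Request:
move_arm(targets="-1 2.73 -0.26 0.1 1 0.1 1.5; -1 2.72 -0.33 0.1 1 0.1 1.4; -1 2.71 -0.4 0.1 1 0.1 1.4; -1 0 0 0 0 0 0; -1 0 0 0 0 0 0")

```text
clock: 5.08
eef_pos: [522.0, -0.8, 195.8]
tool_rot: [-3.005, -0.002, 1.699]
force: [0.1, -0.0, -5.0]
width: 8.8
gripper_force: 59.6
```

```bash
python3 - <<'E'
from h import *
print(mid()); d=grab('wrist','w3');e=grab('side','s3')
a=cv2.resize(d['color'][0:290,60:460],None,fx=1.5,fy=1.5); b=cv2.resize(e['color'][160:310,150:370],None,fx=1,fy=1)
im=np.zeros((590,800,3),np.uint8); 
print(read_state()['gripper_force'],read_state()['width'])
E
```

```text
(array([-16.87495942,   3.24135931,  57.9818374 ]), array([0.08010332, 7.85476297, 0.27457216]), array([ 0.1, -0. , -5. ]), 5.08)
59.62988555431366 9.260114499191479
```

View pics/w3.png

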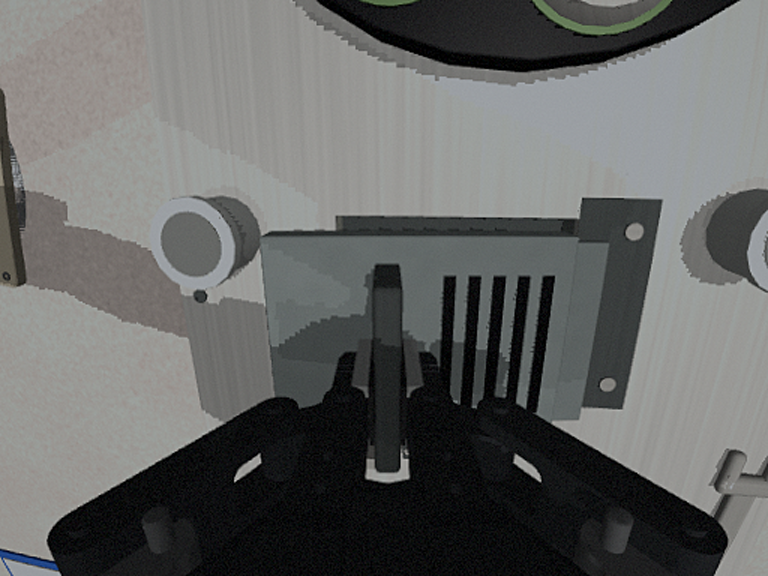

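```bash
python3 - <<'E'
from h import *
W=load('w3'); m,rv,_,_=mid(); Rb=Ro.from_euler('z',BYAW,degrees=True)
obs=[(D(262,237),(-63,48,7)),(D(580,240),(63,48,7)),(D(608,242),(81,44,-2)),(D(579,419),(81,-44,-2)),(D(275,404),None)]
def pr(v): 
    R=Rb*Ro.from_euler('zy',[v[2],v[3]],degrees=True); M=BAY+Rb.apply([v[0],v[1],m[2]])
    return [(proj(W,R.apply(l)+M)[0]-uv) for uv,l in obs if l]
s=least_squares(lambda v:np.ravel(pr(v)),[m[0],m[1],0,8]); print('cover',s.x,np.round(pr(s.x),1).tolist(),'tool says',m)
b=[(D(337,216),(-65.5,51,0)),(D(580,219),(65.5,51,0))]
for uv,l in b: print(Rb.inv().apply(onz(W,uv,120)-BAY).round(1),l, (proj(W,Rb.apply(l)+BAY)[0]-uv).round(1))
for uv in [(584,198),(663,200),(626,409)]: print(Rb.inv().apply(onz(W,D(*uv),120)-BAY).round(1))
E
```

```text
cover [-14.73593888   2.71265125  -0.19527422  11.15381103] [[-1.2, 0.7], [1.4, -1.3], [0.7, 1.1], [-1.1, -0.3]] tool says [-16.7303932   -0.20442354  58.8066648 ]
[-65.7  49.5   0. ] (-65.5, 51, 0) [ 0.2 -1.8]
[64.5 51.5  0. ] (65.5, 51, 0) [1.2 0.7]
[65.1 62.3  0. ]
[105.   62.7   0. ]
[108.5 -60.8   0. ]
```

```bash
python3 - <<'E'
from h import *
e=load('s3'); c=e['color'][165:290,180:340]; cv2.imwrite('pics/s3c.png',cv2.resize(c[:,:,::-1],None,fx=4.5,fy=4.5,interpolation=cv2.INTER_CUBIC))
print(mid())
E
```

```text
(array([-16.7303932 ,  -0.20442354,  58.8066648 ]), array([-2.26406376e-02,  7.77713791e+00,  2.60964871e-04]), array([ 0. ,  0.1, -5.1]), 5.18)
```

View pics/s3c.png

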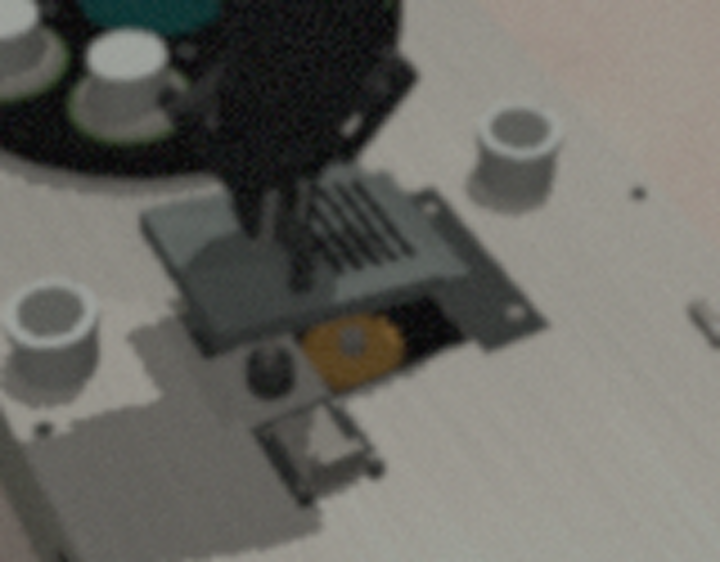

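```bash
python3 - <<'E'
from h import *
W=load('w3');S=load('s3'); Rb=Ro.from_euler('z',BYAW,degrees=True)
mW=np.array([-16.87,3.24,57.98]); mS=np.array([-16.73,-0.2,58.8])
C=lambda u,v:D(u,v,4.5,180,165)
obs=[(W,D(262,237),(-63,48,7)),(W,D(580,240),(63,48,7)),(W,D(608,242),(81,44,-2)),(W,D(579,419),(81,-44,-2)),
(S,C(208,355),(-63,-48,-7)),(S,C(143,215),(-63,48,7)),(S,C(205,335),(-63,-48,7)),(S,C(468,273),(81,-44,-2))]
def pr(v):
    R=Rb*Ro.from_euler('zy',[v[3],v[4]],degrees=True)
    return [(proj(d,BAY+Rb.apply((mW if d is W else mS)+v[:3])+R.apply(l))[0]-uv) for d,uv,l in obs]
for fx in (0,1):
    s=least_squares(lambda v:np.r_[np.ravel(pr(v)),(v[4]-7.8)*100*fx,v[2]*.3],[0,0,0,0,8],loss='soft_l1'); print(s.x.round(2),round(s.cost,1),np.round(pr(s.x),1).tolist())
for q,l in [((490,350),'strip -y lip corner'),((547,323),'strip far -y')]: print(l,Rb.inv().apply(onz(S,C(*q),120)-BAY).round(1))
print(Rb.inv().apply(onz(S,C(205,355),120)-BAY))
E
```

```text
[ 1.15 -0.56 -1.47  0.12  8.65] 8.3 [[-0.7, -0.3], [-0.1, -1.7], [0.7, 0.8], [-0.6, 0.1], [2.6, 0.7], [-0.1, -0.9], [3.9, 0.4], [1.1, 0.8]]
[ 0.87 -0.51 -1.89  0.23  7.8 ] 8.8 [[-0.7, -0.6], [-0.4, -1.9], [1.0, 0.7], [-0.3, 0.5], [2.6, 1.2], [-0.3, -0.3], [3.8, 1.0], [1.1, 0.6]]
strip -y lip corner [ 68.4 -59.4   0. ]
strip far -y [105.  -57.1   0. ]
[-64.83444263   5.83815461   0.        ]
```

```bash
sed -i 's/^OFF=.*/OFF=np.array([-13.7,0.4,17])/' h.py; python3 - <<'E'
from h import *
print(mid())
rows([tcp(-18,0,30,8),tcp(-18,0,7,8)],-1,step=15,ang=3)
E
```

```text
(array([-16.14507551,  -0.60475447,  57.91945662]), array([-2.26406376e-02,  7.77713791e+00,  2.60964871e-04]), array([ 0. ,  0.1, -5.1]), 5.18)
-1 0.03 0.1 1.39 0.11 0 -0; -1 0.03 0.1 1.39 0.11 0 -0; -1 -0 0.16 1.14 0 0 0; -1 -0 0.16 1.14 0 0 0
```

Request:
move_arm(targets="-1 0.03 0.1 1.4 0.1 0 0; -1 0.03 0.1 1.4 0.1 0 0; -1 0 0.16 1.1 0 0 0; -1 0 0.16 1.1 0 0 0; -1 0 0 0 0 0 0")

```text
clock: 5.6
eef_pos: [519.7, -3.7, 145.0]
tool_rot: [-2.999, -0.001, 1.693]
force: [-1.3, 0.2, -5.0]
width: 8.3
gripper_force: 59.6
```

Request:
move_arm(targets="-1 0 0 0 0 0 0; -1 0 0 0 0 0 0")

```text
clock: 5.77
eef_pos: [521.4, -3.5, 147.5]
tool_rot: [-3.004, -0.0, 1.694]
force: [-0.3, -0.6, -4.3]
width: 8.8
gripper_force: 59.6
```

```bash
python3 - <<'E'
from h import *
print(mid())
rows([tcp(-18,0,3,8)],-1,step=1,ang=3)
E
```

```text
(array([-17.15773687,   0.17968849,   8.74893792]), array([ 0.01397013,  7.88952483, -0.02311504]), array([-0.3, -0.6, -4.3]), 5.77)
-1 -0 -0 0.1 0.02 -0 -0; -1 -0 -0 0.1 0.02 -0 -0; -1 -0 -0 0.1 0.02 -0 -0; -1 -0 -0 0.1 0.02 -0 -0; -1 -0 -0 0.1 0.02 -0 -0
-1 -0 -0 0.1 0.02 -0 -0
```

Request:
move_arm(targets="-1 0 0 0.2 0 0 0; -1 0 0 0.1 0 0 0; -1 0 0 0 0 0 0; -1 0 0 0 0 0 0; -1 0 0 0 0 0 0")

```text
clock: 6.18
eef_pos: [520.7, -3.0, 144.4]
tool_rot: [-3.003, -0.001, 1.695]
force: [0.7, 0.5, -5.2]
width: 8.5
gripper_force: 59.6
```

Request:
move_arm(targets="-1 0 0 0.1 0 0 0; -1 0 0 0 0 0 0; -1 0 0 0 0 0 0; -1 0 0 0 0 0 0")

```text
clock: 6.52
eef_pos: [520.4, -3.1, 143.2]
tool_rot: [-3.003, -0.001, 1.695]
force: [-0.0, -0.2, -3.2]
width: 9.0
gripper_force: 59.6
```

Request:
move_arm(targets="-1 0 0 0.1 0 0 0; -1 0 0 0 0 0 0; -1 0 0 0 0 0 0; -1 0 0 0 0 0 0")

```text
clock: 6.85
eef_pos: [520.3, -3.1, 142.2]
tool_rot: [-3.003, -0.001, 1.695]
force: [0.8, -1.0, -3.7]
width: 9.1
gripper_force: 59.6
```

```bash
python3 - <<'E'
from h import *
print(mid()); print(read_state()['torque'])
E
```

```text
(array([-18.26424729,   0.68738272,   3.45716129]), array([3.07225651e-02, 7.93466440e+00, 7.87848187e-03]), array([ 0.8, -1. , -3.7]), 6.85)
[ 0.01236172 -0.1666851   0.0315244 ]
```

Request:
move_arm(targets="-1 0 -0.05 0.08 0 0 0; -1 0 0 0 0 0 0; -1 0 0 0 0 0 0; -1 0 0 0 0 0 0")

```text
clock: 7.18
eef_pos: [519.7, -3.2, 141.5]
tool_rot: [-3.003, -0.001, 1.695]
force: [-0.1, 1.2, -4.8]
width: 9.1
gripper_force: 59.6
```

Request:
move_arm(targets="-1 0 0 0.08 0 0 0; -1 0 0 0 0 0 0; -1 0 0 0 0 0 0; -1 0 0 0 0 0 0")

```text
clock: 7.52
eef_pos: [519.6, -3.3, 140.8]
tool_rot: [-3.003, -0.001, 1.695]
force: [0.1, 0.2, -3.5]
width: 9.0
gripper_force: 59.8
```

Request:
move_arm(targets="-1 0 0 0.1 0 0 0; -1 0 0 0 0 0 0; -1 0 0 0 0 0 0; -1 0 0 0 0 0 0")

```text
clock: 7.85
eef_pos: [519.4, -3.3, 139.9]
tool_rot: [-3.003, -0.001, 1.695]
force: [-1.5, 0.4, 0.6]
width: 8.7
gripper_force: 60.2
```

Request:
move_arm(targets="-1 0 0 0.1 0 0 0; -1 0 0 0 0 0 0; -1 0 0 0 0 0 0; -1 0 0 0 0 0 0")

```text
clock: 8.18
eef_pos: [519.0, -3.3, 138.9]
tool_rot: [-3.003, -0.001, 1.695]
force: [-4.4, -0.6, 5.0]
width: 8.6
gripper_force: 61.0
```

```bash
python3 - <<'E'
from h import *
print(mid()); s=read_state(); print(s['torque'],s['force'],s['eef_pos'])
grab('side','s4'); e=load('s4'); c=e['color'][165:290,180:340]; cv2.imwrite('pics/s4c.png',cv2.resize(c[:,:,::-1],None,fx=4.5,fy=4.5,interpolation=cv2.INTER_CUBIC))
E
```

```text
(array([-19.59226774,   0.63624678,   0.19296151]), array([3.72155573e-02, 7.96267095e+00, 3.85874492e-03]), array([-4.4, -0.6,  5. ]), 8.18)
[0.01589999 0.42256873 0.03129532] [-4.4369809  -0.60852867  4.99839726] [518.99963572  -3.33805981 138.92714558]
```

View pics/s4c.png

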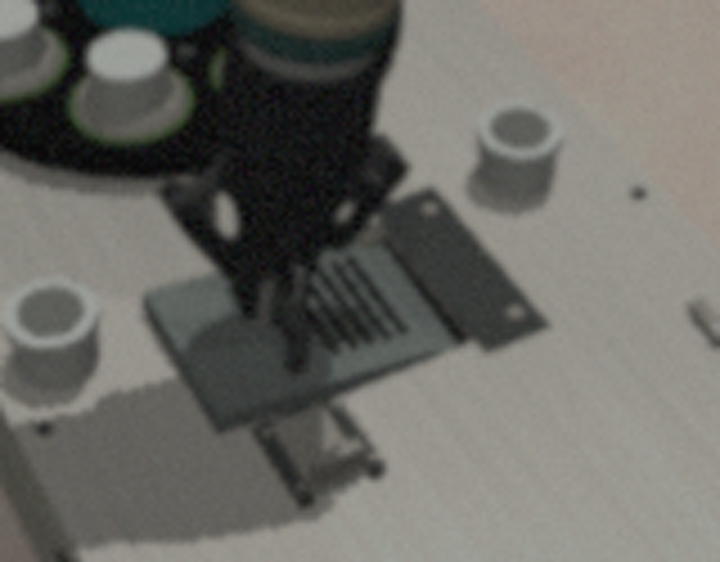

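```bash
python3 - <<'E'
from h import *
S=load('s4'); Rb=Ro.from_euler('z',BYAW,degrees=True)
C=lambda u,v:D(u,v,4.5,180,165)
for uv in [(220,432),(146,303),(465,340)]: 
  for z in (0,3,6,9): print(uv,z,Rb.inv().apply(onz(S,C(*uv),120+z)-BAY).round(1))
m,_,_,_=mid()
for th in (5,6.5,8):
  for mz in (0,2,4):
    R=Rb*Ro.from_euler('y',th,degrees=True)
    print(th,mz,[((proj(S,BAY+Rb.apply([m[0]+.3,.6,mz])+R.apply(l))[0]-[180,165]+.5)*4.5-.5).round(0).tolist() for l in [(-63,-48,-7),(-63,48,-7),(-63,48,7),(63,-48,7)]])
E
```

```text
(220, 432) 0 [-79.3 -44.2   0. ]
(220, 432) 3 [-80.2 -46.5   3. ]
(220, 432) 6 [-81.1 -48.7   6. ]
(220, 432) 9 [-82.1 -51.    9. ]
(146, 303) 0 [-77.6  54.    0. ]
(146, 303) 3 [-78.5  51.3   3. ]
(146, 303) 6 [-79.5  48.6   6. ]
(146, 303) 9 [-80.4  45.9   9. ]
(465, 340) 0 [ 60.4 -47.3   0. ]
(465, 340) 3 [ 58.9 -49.6   3. ]
(465, 340) 6 [ 57.4 -51.9   6. ]
(465, 340) 9 [ 55.8 -54.1   9. ]
5 0 [[217.0, 441.0], [141.0, 315.0], [142.0, 296.0], [438.0, 349.0]]
5 2 [[217.0, 438.0], [141.0, 312.0], [141.0, 293.0], [438.0, 346.0]]
5 4 [[216.0, 436.0], [141.0, 310.0], [141.0, 291.0], [438.0, 344.0]]
6.5 0 [[217.0, 439.0], [141.0, 313.0], [142.0, 294.0], [438.0, 351.0]]
6.5 2 [[216.0, 436.0], [141.0, 310.0], [142.0, 291.0], [438.0, 349.0]]
6.5 4 [[216.0, 434.0], [141.0, 307.0], [141.0, 288.0], [438.0, 346.0]]
8 0 [[216.0, 437.0], [141.0, 310.0], [143.0, 291.0], [438.0, 353.0]]
8 2 [[216.0, 434.0], [141.0, 308.0], [142.0, 289.0], [438.0, 351.0]]
8 4 [[216.0, 431.0], [140.0, 305.0], [142.0, 286.0], [438.0, 348.0]]
```

```bash
sed -i 's/^OFF=.*/OFF=np.array([-13.7,0.4,15.6])/' h.py; python3 - <<'E'
from h import *
print(mid())
rows([tcp(-19.5,0.3,3,8),tcp(-10,0,3.4,8)],-1,step=3,ang=3)
E
```

```text
(array([-19.40894253,   0.64337749,   1.56595094]), array([ 3.92728426e-02,  7.96343396e+00, -6.93373789e-04]), array([-4.2, -0.2,  3.6]), 8.23)
-1 -0.03 -0.03 -0.14 0.04 -0.05 0; -1 -0.01 0.23 -0.04 0 0 0; -1 -0.01 0.23 -0.04 0 0 0; -1 -0.01 0.23 -0.04 0 0 0; -1 -0.01 0.23 -0.04 0 0 0
```

Request:
move_arm(targets="-1 -0.03 -0.03 -0.15 0 0 0; -1 0 0.25 -0.04 0 0 0; -1 0 0.25 -0.04 0 0 0; -1 0 0.25 -0.04 0 0 0; -1 0 0 0 0 0 0")

```text
clock: 8.65
eef_pos: [527.8, -2.5, 140.1]
tool_rot: [-3.004, -0.0, 1.695]
force: [0.3, 0.0, -1.4]
width: 8.6
gripper_force: 60.0
```

Request:
move_arm(targets="-1 0 0 0 0 0 0; -1 0 0.25 -0.04 0 0 0; -1 0 0.25 -0.04 0 0 0; -1 0 0 0 0 0 0; -1 0 0 0 0 0 0")

```text
clock: 9.07
eef_pos: [532.4, -1.9, 140.4]
tool_rot: [-3.004, -0.001, 1.695]
force: [0.5, 0.5, -2.3]
width: 8.6
gripper_force: 59.9
```

```bash
python3 - <<'E'
from h import *
print(mid(),read_state()['torque'])
E
```

```text
(array([-5.91675207,  0.39338361,  3.03749804]), array([0.0170219 , 7.88096128, 0.01652295]), array([ 0.5,  0.5, -2.3]), 9.07) [ 0.02521188 -0.40867103  0.02163183]
```

Request:
move_arm(targets="-1 0 0.2 -0.03 0 0 0; -1 0 0.2 -0.03 0 0 0; -1 0 0.1 0 0 0 0; -1 0 0 0 0 0 0; -1 0 0 0 0 0 0")

```text
clock: 9.48
eef_pos: [537.1, -1.3, 140.4]
tool_rot: [-3.004, -0.001, 1.695]
force: [-0.3, -0.3, -2.3]
width: 9.0
gripper_force: 59.9
```

```bash
python3 - <<'E'
from h import *
print(mid(),read_state()['torque'])
w=[tcp(0,0,-15+81*np.sin(np.radians(t))+7*np.cos(np.radians(t))+.3,t) for t in (7,6,5,4,3,2,1,0)]
rows(w,-1)
E
```

```text
(array([-1.14151416,  0.40722817,  3.02399985]), array([0.02387389, 7.90145978, 0.01037618]), array([-0.3, -0.3, -2.3]), 9.48) [ 0.01543355 -0.28809626  0.00314296]
-1 -0.04 0.1 0.1 -0.9 -0.04 0.01; -1 0 -0.01 0.16 -1 0 0; -1 0 -0.01 0.16 -1 0 0; -1 0 -0.01 0.16 -1 0 0; -1 0 -0.02 0.16 -1 0 0
-1 0 -0.02 0.16 -1 -0 -0; -1 0 -0.02 0.17 -1 -0 -0; -1 0 -0.02 0.17 -1 -0 -0
```

Request:
move_arm(targets="-1 -0.03 0.1 0.1 -0.9 0 0; -1 0 0 0.16 -1 0 0; -1 0 0 0.16 -1 0 0; -1 0 0 0 0 0 0; -1 0 0 0 0 0 0")

```text
clock: 9.9
eef_pos: [537.0, -1.6, 136.1]
tool_rot: [-3.053, -0.001, 1.695]
force: [-0.1, -1.2, -2.7]
width: 8.7
gripper_force: 59.9
```

Request:
move_arm(targets="-1 0 -0.02 0.16 -1 0 0; -1 0 -0.02 0.16 -1 0 0; -1 0 0 0 0 0 0; -1 0 0 0 0 0 0")

```text
clock: 10.23
eef_pos: [536.5, -1.7, 133.0]
tool_rot: [-3.088, -0.001, 1.695]
force: [-0.9, 0.9, -3.4]
width: 8.9
gripper_force: 59.8
```

```bash
python3 - <<'E'
from h import *
print(mid(),read_state()['torque'])
w=[tcp(0,0,-15+81*np.sin(np.radians(t))+7*np.cos(np.radians(t))+.3,t) for t in (2,1,0)]
rows(w,-1)
E
```

```text
(array([-0.39039422,  0.09395057, -3.33649325]), array([ 4.62935718e-02,  3.08209850e+00, -2.66590404e-03]), array([-0.9,  0.9, -3.4]), 10.23) [0.01126111 0.0435878  0.04278179]
-1 -0.01 0.02 0.18 -1.08 -0.05 -0; -1 0 -0.02 0.17 -1 -0 -0; -1 0 -0.02 0.17 -1 -0 -0
```

Request:
move_arm(targets="-1 0 0.02 0.17 -1 0 0; -1 0 0 0.17 -1 0 0; -1 0 0 0 0 0 0; -1 0 0 0 0 0 0")

```text
clock: 10.57
eef_pos: [536.6, -1.7, 129.6]
tool_rot: [-3.123, -0.001, 1.695]
force: [-0.8, -0.8, -2.5]
width: 8.8
gripper_force: 59.9
```

Request:
move_arm(targets="-1 0 0 0.17 -1.1 0 0; -1 0 0 0 0 0 0; -1 0 0 0 0 0 0; -1 0 0 0.1 0 0 0; -1 0 0 0 0 0 0")

```text
clock: 10.98
eef_pos: [536.9, -1.8, 128.1]
tool_rot: [3.141, -0.001, 1.695]
force: [-4.8, 1.2, 10.8]
width: 8.8
gripper_force: 61.8
```

```bash
python3 - <<'E'
from h import *
print(mid(),read_state()['torque'])
E
```

```text
(array([ 0.82531239,  0.04154656, -7.51000067]), array([ 0.08086686, -0.0537348 , -0.00266286]), array([-4.8,  1.2, 10.8]), 10.98) [-0.04926418  0.89762318  0.00730954]
```

Request:
move_arm(targets="-1 0 0 -0.05 0 0 0; 1 0 0 0 0 0 0; 1 0 0 0 0 0 0; 1 0 0 0 0 0 0; 1 0 0 0 0 0 0")

```text
clock: 11.4
eef_pos: [537.0, -1.6, 127.2]
tool_rot: [3.14, -0.001, 1.695]
force: [-0.9, -0.8, -0.2]
width: 56.7
gripper_force: 0.0
```

Request:
move_arm(targets="1 0 0 0 0 0 0; 1 0 0 0 0 0 0; 1 0 0 -2.5 0 0 0; 1 0 0 -2.5 0 0 0; 1 0 0 -2.5 0 0 0")

```text
clock: 11.82
eef_pos: [536.2, -1.9, 202.8]
tool_rot: [-3.141, -0.001, 1.694]
force: [-0.4, 0.4, 0.2]
width: 85.4
gripper_force: 0.0
```

Request:
move_arm(targets="1 -1.5 0 -2.5 0 0 0; 1 -2 0 -2 0 0 0; 1 -2.5 0 0 0 0 0; 1 0 0 0 0 0 0; 1 0 0 0 0 0 0")

```text
clock: 12.23
eef_pos: [543.9, -62.9, 247.6]
tool_rot: [3.14, -0.0, 1.692]
force: [0.1, 0.7, -0.0]
width: 85.4
gripper_force: 0.0
```

```bash
python3 - <<'E'
from h import *
grab('wrist','w5');s=read_state(); print(s['eef_pos'],s['force'],s['clock'])
E
```

```text
[543.66826906 -61.29016524 247.02882506] [-0.11138794  0.43716469 -0.4784154 ] 12.2833
```

View pics/w5.png

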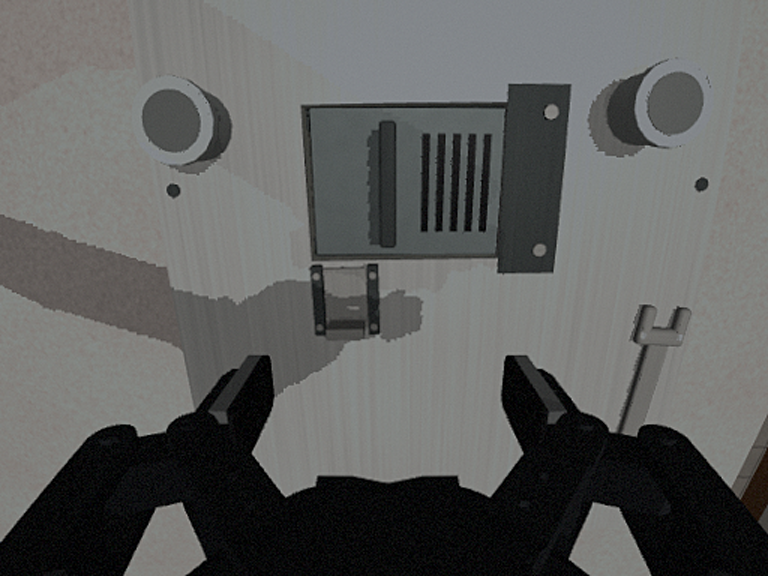

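```bash
python3 - <<'E'
from h import *
W=load('w5'); Rb=Ro.from_euler('z',BYAW,degrees=True)
for n,uv,z in [('tab top far edge',(347,321),143),('tab top near edge',(347,331),143),('tab L',(328,326),143),('tab R',(366,326),143),('gl',(313,334),127),('gr',(375,334),127),('bolt tip',(346,268),125)]:
    print(n,Rb.inv().apply(onz(W,D(*uv),z)-BAY).round(1),onz(W,D(*uv),z).round(1))
t=BAY+Rb.apply([-37,-127,14]); print(t)
rows([(t+[0,0,40],yawR(97)),(t,yawR(97))],-1)
E
```

```text
tab top far edge [-39.3 -87.9  23. ] [521.4 -92.6 143. ]
tab top near edge [-39.5 -95.2  23. ] [522.1 -99.9 143. ]
tab L [-52.2 -91.5  23. ] [509.  -97.8 143. ]
tab R [-26.6 -91.5  23. ] [534.5 -94.7 143. ]
gl [ -66.  -104.6    7. ] [ 496.9 -112.4  127. ]
gr [ -21.1 -104.6    7. ] [ 541.5 -107.   127. ]
bolt tip [-40.6 -55.9   5. ] [516.2 -61.  125. ]
[ 528.453199   -131.16252696  134.        ]
-1 -2.25 -0.79 2.43 0.01 -0.03 0.02; -1 -2.25 -0.79 2.43 0.01 -0.03 0.02; -1 -2.25 -0.79 2.43 0.01 -0.03 0.02; -1 0 -0 4 0 0 0
```

```bash
python3 - <<'E'
from h import *
Rb=Ro.from_euler('z',BYAW,degrees=True)
t=BAY+Rb.apply([-40,-127,13])
rows([(t+[0,0,40],yawR(97)),(t,yawR(97))],-1)
E
```

```text
-1 -2.25 -0.89 2.46 0.01 -0.03 0.02; -1 -2.25 -0.89 2.47 0.01 -0.03 0.02; -1 -2.25 -0.89 2.47 0.01 -0.03 0.02; -1 0 -0 4 0 0 0
```

Request:
move_arm(targets="-1 -2.25 -0.9 2.4 0 0 0; -1 -2.25 -0.9 2.4 0 0 0; -1 -2.25 -0.9 2.4 0 0 0; -1 0 0 0 0 0 0; -1 0 0 0 0 0 0")

```text
clock: 12.7
eef_pos: [524.0, -131.5, 173.4]
tool_rot: [-3.139, -0.002, 1.693]
force: [0.8, 0.4, 0.3]
width: 25.5
gripper_force: 0.0
```

Request:
move_arm(targets="-1 0 0 0 0 0 0; -1 0 0 0 0 0 0; -1 0 0 2 0 0 0; -1 0 0 2 0 0 0; -1 0 0 0 0 0 0")

```text
clock: 13.12
eef_pos: [524.6, -129.1, 133.2]
tool_rot: [-3.139, -0.003, 1.698]
force: [-1.1, 0.2, -0.3]
width: -0.1
gripper_force: 0.0
```

Request:
move_arm(targets="-1 0 0 0.1 0 0 0; -1 0.5 0 0 0 0 0; -1 0.5 0 0 0 0 0; -1 0 0 0 0 0 0; -1 0 0 0 0 0 0")

```text
clock: 13.53
eef_pos: [525.0, -120.9, 135.0]
tool_rot: [3.139, -0.001, 1.696]
force: [0.9, -0.3, 1.0]
width: 0.1
gripper_force: 0.0
```

```bash
python3 - <<'E'
from h import *
s=read_state();Rb=Ro.from_euler('z',BYAW,degrees=True); print(Rb.inv().apply(s['eef_pos']-BAY),s['force'],s['width'],np.degrees(s['tool_rot']))
E
```

```text
[ -39.21454988 -116.38747334   14.97283036] [ 0.88754111 -0.29326546  0.97235795] 0.05405000285687979 [ 1.79856901e+02 -4.33430023e-02  9.71800885e+01]
```

Request:
move_arm(targets="-1 0.4 0 0 0 0 0; -1 0.4 0 0 0 0 0; -1 0.4 0 0 0 0 0; -1 0.4 0 0 0 0 0; -1 0 0 0 0 0 0")

```text
clock: 13.95
eef_pos: [522.6, -105.3, 134.4]
tool_rot: [3.14, -0.001, 1.695]
force: [0.2, -2.2, 0.8]
width: -0.1
gripper_force: 0.8
```

Request:
move_arm(targets="-1 0.4 0 0 0 0 0; -1 0.4 0 0 0 0 0; -1 0.2 0 0 0 0 0; -1 0 0 0 0 0 0; -1 0 0 0 0 0 0")

```text
clock: 14.37
eef_pos: [521.3, -95.7, 134.2]
tool_rot: [3.14, -0.001, 1.695]
force: [0.1, -3.6, 2.3]
width: 0.2
gripper_force: 1.6
```

```bash
python3 - <<'E'
from h import *
s=read_state();Rb=Ro.from_euler('z',BYAW,degrees=True); print(Rb.inv().apply(s['eef_pos']-BAY),s['force'],s['width'],np.degrees(s['tool_rot']))
E
```

```text
[-39.81400897 -90.96788464  14.24758511] [ 0.05585334 -3.64402018  2.25717836] 0.1883232914349026 [ 1.79928247e+02 -3.75251751e-02  9.71128013e+01]
```

Pushing with ~3.6 N friction; continue until the stop.

Request:
move_arm(targets="-1 0.2 0 0 0 0 0; -1 0.2 0 0 0 0 0; -1 0.1 0 0 0 0 0; -1 0 0 0 0 0 0; -1 0 0 0 0 0 0")

```text
clock: 14.78
eef_pos: [521.2, -95.5, 134.5]
tool_rot: [3.139, 0.006, 1.692]
force: [0.2, -11.8, -0.6]
width: -0.1
gripper_force: 6.1
```

Request:
move_arm(targets="-1 0.1 0 0 0 0 0; -1 0.1 0 0 0 0 0; -1 0 0 0 0 0 0; -1 0 0 0 0 0 0")

```text
clock: 15.12
eef_pos: [521.2, -95.4, 134.6]
tool_rot: [3.138, 0.008, 1.691]
force: [1.8, -16.0, -1.4]
width: 0.1
gripper_force: 7.8
```

Request:
move_arm(targets="-1 0.1 0 0 0 0 0; -1 0.1 0 0 0 0 0; -1 0 0 0 0 0 0; -1 0 0 0 0 0 0")

```text
clock: 15.45
eef_pos: [521.3, -95.3, 134.7]
tool_rot: [3.137, 0.011, 1.689]
force: [1.3, -19.7, -3.0]
width: -0.2
gripper_force: 9.6
```

Request:
move_arm(targets="-1 -0.7 0 0 0 0 0; -1 -1.5 0 0 0 0 0; -1 0 0 -2.5 0 0 0; -1 0 0 -3.5 0 0 0; -1 0 0 -3.5 0 0 0")

```text
clock: 15.87
eef_pos: [521.2, -107.2, 229.0]
tool_rot: [-3.138, -0.004, 1.695]
force: [0.9, -0.4, 0.5]
width: -0.3
gripper_force: 0.0
```

Request:
move_arm(targets="1 0 0 -1 0 0 0; 1 0 0 0 0 0 0; 1 0 0 0 0 0 0; 1 0 0 0 0 0 0")

```text
clock: 16.2
eef_pos: [521.6, -107.5, 237.7]
tool_rot: [-3.14, -0.003, 1.696]
force: [-0.1, 0.4, -0.6]
width: 48.4
gripper_force: 0.0
```

```bash
python3 - <<'E'
from h import *
grab('wrist','w6');s=read_state(); print(s['eef_pos'],s['force'],s['clock'])
d=load('w6'); Rb=Ro.from_euler('z',BYAW,degrees=True)
c=np.array(D(0,0)); 
for n,l in [('tab near top if home',(-40,-75,23)),('bolt tip home',(-40,-34,5)),('bolt tip open',(-40,-58,5))]: print(n,(proj(d,BAY+Rb.apply(l))[0]*1.5).round(0))
E
```

```text
[ 521.57405577 -107.74248738  237.56602344] [0.25274078 0.62439437 0.38821231] 16.25
tab near top if home [387. 244.]
bolt tip home [387. 174.]
bolt tip open [387. 212.]
```

View pics/w6.png

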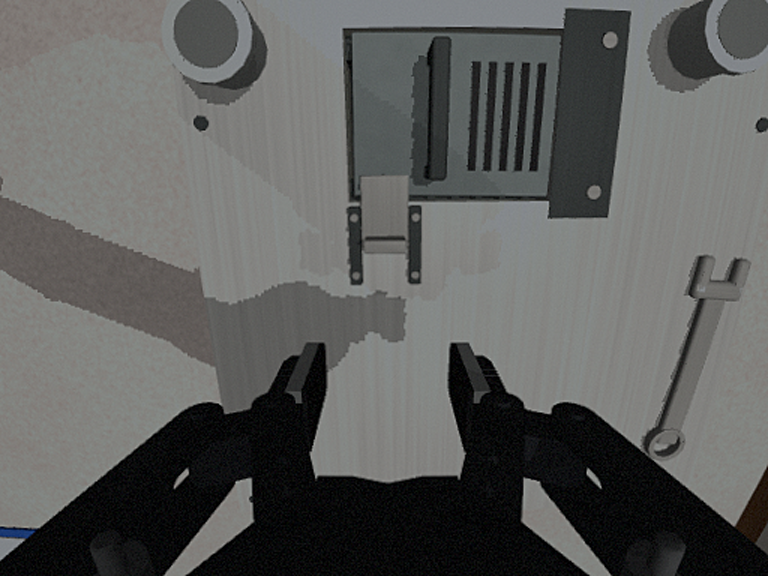

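The bolt tip, at pixel row 176 against 174 predicted for fully across, overlaps the cover. The cover sits level in its recess, and the cups and spanner stand where they were.

```bash
python3 -c "
from cell import order; print(order.finish_job())"
```

```text
the job is handed in; nothing more can be done
None
```

The cover is refitted with its tongue under the lip and lying level in its recess, the catch is pushed across to its stop over the cover, the cups and spanner were not disturbed, and the job was handed in at about 16 s.

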